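# Lock the photometer lens and hold its shutter open at the mark

## Task

Get the bench photometer ready for a reading: first, with its shutter slide still fully in, turn the lens lock collar clockwise until its lug points at the locked mark, the raised wedge on the housing (it is short of the collar's end stop). Then pull the spring-return shutter slide out by its upright post until the slide's pointer is level with the pointer of the mark rider, and finish while still holding the post there, since the spring shuts the slide if it is let go. Leave the rider as it is set and the beaker, marker, spanner and timer where they are.

Things in the scene. Friction and masses are not known exactly. Their poses are not given: they have to be found in the camera images.
- photometer: Photometer, fixed. Origin: on the worktop under the middle of its base plate (188 x 74 x 10 mm, long along x). Its -x axis is the way the shutter slide pulls out; its -y side looks roughly to the robot. Grey housing at the +x end: x +16 to +88, y -34 to +34 mm, top 60 mm above the worktop; on it the lens barrel and lock collar, axis at x +52, y 0, barrel top 106 mm above the worktop.
- collar_centre (a point): Centre of the black knurled lock collar, on its vertical axis, 83.5 mm above the worktop. Collar 40 mm in diameter, 73 to 94 mm above the worktop, over a narrower neck, so fingertips may reach 8 mm below it. The lens barrel (28 mm diameter) rises 12 mm out of it. Grip it across its diameter from above, at right angles to the lug, and turn, or push it round at the lug.
- lug_tip (a point): Tip of the collar's one radial lug (10 mm wide, 16 mm high, reaching 31.5 mm from the collar's axis), at the collar's mid height; turns with the collar.
- locked_mark (a point): Locked mark: raised steel wedge on the housing's top at the photometer's -y edge, pointing to the collar, 30.5 mm from the collar's axis. (Two round dots on the photometer's +x side of the collar show the open position.)
- lock_collar (a joint): Angle of the collar in rad, growing clockwise seen from above; 0 = lug at the open dots, 1.25 = lug points straight at the locked mark; end stops at -0.05 and 1.45. About 0.05 N m of friction; it stays where it is left.
- post_centre (a point): On the axis of the slide's upright round black pull post, 58 mm above the worktop. Post 16 mm in diameter, bare from 36 mm up to its top at 79 mm; below it a 20 mm foot flange and the flat slide tongue (22 mm wide, top at 30 mm). With the slide in, the axis is 48 mm in front of the housing. The slide's pointer is beside the axis, on the tongue's -y edge.
- shutter_slide (a joint): Travel of the shutter slide in m: 0 = fully in, grows as it is pulled to the photometer's -x, stop at 0.050. A spring pulls it back with about 4.5 N at 0 and 150 N/m more on the way (12 N at 0.05).
- mark_tip (a point): Pointer tip of the mark rider, 28 mm above the worktop, 16.5 mm to the photometer's -y side of the slide's middle line; the slide is at the mark when post_centre and mark_tip have the same x in the photometer's frame. Rider: steel block 12 x 12 mm with a thumb screw on the rail beside the tongue, top at 36 mm; its setting varies.
- mark_rider (a joint): Setting of the mark rider in m: the shutter_slide value that brings the two pointers level. Stiff (8 N); not to be moved.
- beaker: Bystander: glass beaker, 52 mm diameter, 68 mm high, to the right of the photometer; origin under its centre.
- marker: Bystander: marker pen, 134 mm long, 17 mm thick, lying behind the photometer; origin under its centre.
- spanner: Bystander: open-ended spanner 138 x 24 x 5 mm lying on the worktop; origin under its centre.
- timer: Bystander: small lab timer 62 x 66 x 18 mm lying behind the photometer; origin under its centre.

How it is judged:
On the way, in this order (a step that is already met when the one before it is completed fails the run):
1. the collar's lug points at the locked mark while the shutter is still fully in (value of joint lock_collar between 1.14 and 1.36 rad and value of joint shutter_slide below 0.004 m), for 0.3 s.
2. the shutter slide is held at the rider's mark by the fingers (x of post_centre in the frame of mark_tip between -0.004 and 0.004 m and contact force between the fingers and shutter_slide above 1 N), for 0.5 s.
At the end, for the whole second after the job is handed in: The collar's lug is within 0.11 rad of the locked mark, the slide's pointer is within 4 mm of the rider's pointer and still, and the fingers are holding the post against the spring (contact over 1 N) (all of step 2 and value of joint lock_collar between 1.14 and 1.36 rad and velocity of joint shutter_slide between -0.005 and 0.005 m/s); the arm keeps its last pose, push and grip.
It fails at once if the mark rider is shifted (over 3 mm) (distance of mark_tip from where it was at the start of the episode above 0.003 m).
It fails at once if a bystander is shifted (over 30 mm) (distance of any of beaker, marker, spanner, timer from where it was at the start of the episode above 0.03 m).
It fails at once if the beaker is tipped over (angle between beaker's own z axis and vertical above 0.5 rad).
It also fails if it takes over 40 s, if anything falls off the work surface, if the arm or the gripper's body presses on something with over 40 N, if the wrist force passes 120 N, or if a joint passes its speed limit or range.

## Robot

A 6-joint arm with a two-finger parallel gripper is mounted at the origin on a cart in front of the work surface, level with it; the furniture and walls round the work are solid. World frame = base frame: x ahead of the robot, y to its left, z up, the work surface at z = 0. Lengths are in m, angles in rad, forces in N, time in s.
With the tool pointing down it reaches from about 0.35 to 0.85 m from the base axis. Payload 8.1 kg.
Tool frame: the origin (TCP) lies at the very end of the fingers, on their centre line; the grasp point (between the pads) lies robot.tcp_to_grasp behind it (robot.tcp_to_grasp is the distance from the TCP to the grasp point, in m); z points along the fingers, y is the line along which they close (so a half turn about z gives the same grasp; the last joint's range is limited). The gripper opens to 93 mm and grips with 3 to 60 N. Pads are 15 mm wide; open, the fingers measure 128 mm over their backs; the gripper's body (75 mm by 188 mm) begins 65 mm behind the grasp point.
Start: joints at [-1.383, 0.13, 1.488, -0, 1.523, -0.085], TCP at [0.162, -0.578, 0.219] pointing down, gripper open.
Joint ranges: [-2.96, 2.96], [-0.89, 2.26], [0.02, 2.5], [-1.34, 4.48], [0, 2.73], [-2.66, 2.66]. Speed limits (rad/s): [2.39, 2.39, 2.79, 3.14, 3.14, 3.14].

## Interface

Orientations are given as a rotation vector (axis times angle).
In Python, from plant import robot gives the robot as it stands. The module is installed in compiled form; this text tells all that it offers.
- The arm moves only by the shell command python3 -m pendant 'ROWS' [FORCE]. ROWS is JSON, a list that holds one entry, the list of rows, each a list of 5 numbers: the opening, from 0 (shut) to 1 (fully open), then the shift along the tool's x, y, z in cm, then the turn about the tool's z in degrees. In form: [[[fingers, x, y, z, roll], ...]]. A call has 1 to 8 rows; each row shifts and turns the commanded pose from where the row before left it, along the tool's axes as they then stand; what a row does not reach is not made up. A row lasts 1/10 s, in which the tool goes at most 50 mm and 8.59 degrees, less where a joint would pass 70% of its speed; a pose out of reach is approached as far as the arm can. A call is refused whole if a number of a shift passes 5 or a number of a turn 8.59, either way. A call with a gripper value outside its range is refused whole. The fingers move at their own pace and stop on an object; FORCE is the grip in N (left out, the last holds). Time passes only in rows, so rows that do not move let the fingers close. It gives the time, the measured TCP pose, the force, the opening and the grip force at its end, in the units of the state.
- robot.read_state(): the state, without advancing time (a new reading comes with each control period).
- robot.read_camera(name): name is "scene" or "top"; returns a dict with "img" (400x640x3 uint8, blue, green, red), "K" (3x3 intrinsics, pixels), "pose" (4x4, takes a point from camera to world coordinates). Camera axes: x right, y up, looking along -z (the intrinsics and any distortion apply to the point x, -y, -z); pixel columns grow to the right and rows downward; lengths in m; the calibration is good to about 2 mm. A picture is of the moment at which its call begins. There is no depth.
- robot.close_job(): hands the job in; it is judged then, once.
The state is a dict: "t": time; "q": joint angles; "dq": joint speeds; "joint_torque": joint torques, N m; "tool_pos": TCP position; "orientation": TCP orientation; "force": force on the tool from outside, world axes, zero at the start; "wrist_torque": the same for the moment, N m; "opening": finger opening in m; "gripper_force": force on a finger pad.
Only numpy, scipy, OpenCV 4.12 (cv2) and the standard library are available. Lean on these libraries where they do the work, as an engineer would, in place of code of your own. Each camera call takes 0.05 s, during which the arm holds its last target. There are 200 camera calls.

## Working session

There is one attempt and no reset: what is moved stays moved. The work goes in short steps, Python scripts to look and compute and a shell command to move; the robot and the scene stay as the last step left them, time stands still between calls to the robot, and variables do not carry over. Pictures are saved under pics/ and viewed, at most 10 in all, crops included, and the job is handed in when it is done.

```bash
mkdir -p pics; python3 - <<'E'
from plant import robot
import cv2,numpy as np
for n in("scene","top"):
    c=robot.read_camera(n); cv2.imwrite(f"pics/{n}0.png",c["img"]); print(n,c["K"].tolist(),np.round(c["pose"],4).tolist(),[k for k in c])
print(robot.tcp_to_grasp); s=robot.read_state(); print(s)
E
```

```text
scene [[475.038836722032, 0.0, 320.29144784811876], [0.0, 475.038836722032, 202.72112098478013], [0.0, 0.0, 1.0]] [[0.9182, 0.2966, -0.2626, 0.3196], [-0.396, 0.7015, -0.5924, -0.9039], [0.0085, 0.648, 0.7616, 0.8542], [0.0, 0.0, 0.0, 1.0]] ['img', 'K', 'pose']
top [[515.3451746051333, 0.0, 310.23336337961575], [0.0, 515.3451746051333, 199.17635049412524], [0.0, 0.0, 1.0]] [[0.0134, 0.9872, -0.1588, 0.4438], [-0.9997, 0.0168, 0.0199, -0.2809], [0.0223, 0.1585, 0.9871, 1.1439], [0.0, 0.0, 0.0, 1.0]] ['img', 'K', 'pose']
0.0188
{'t': 0.1, 'q': array([-1.38340575e+00,  1.31088938e-01,  1.48915523e+00, -8.82103026e-06,
        1.52298229e+00, -8.54135705e-02]), 'dq': array([-1.10281277e-03,  1.29321508e-05, -2.66728960e-03, -1.67167005e-03,
       -1.02047162e-03,  1.46542962e-04]), 'joint_torque': array([ 2.04603675e-03, -5.61341286e+01, -4.93094480e+01,  7.70048937e-02,
        2.90871563e-02, -4.18968625e-05]), 'tool_pos': array([ 0.16157649, -0.57731423,  0.21769869]), 'orientation': array([-3.11079627e+00, -4.26971042e-01,  1.44545321e-04]), 'force': array([-0.56384207,  0.24170118, -0.31801937]), 'wrist_torque': array([-0.00029418, -0.00857938, -0.00652804]), 'gripper_force': 0.0, 'opening': 0.09309984977395007}
```

View pics/scene0.png

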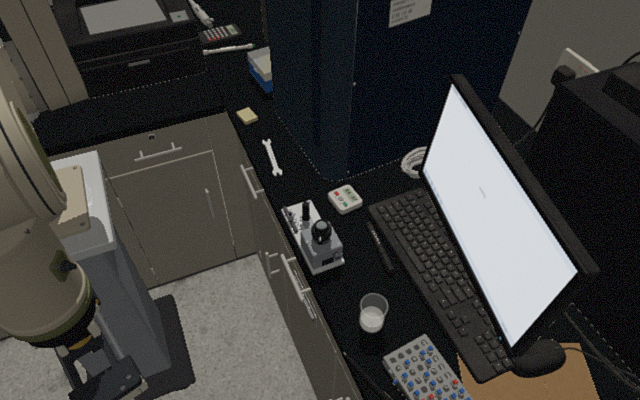

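View pics/top0.png

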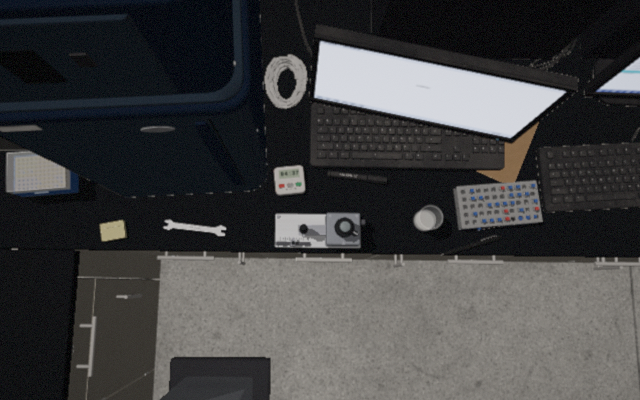

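The photometer is at about (275–365, 212–248) in the top view: post near (303, 229), collar near (345, 227). In the scene view the post is near (305, 210) and the collar near (321, 232). I'll enlarge both.

```bash
python3 - <<'E'
import cv2,numpy as np
a=cv2.imread("pics/top0.png")[203:258,265:375]; b=cv2.imread("pics/scene0.png")[190:280,270:360]
A=cv2.resize(a,None,fx=7,fy=7,interpolation=cv2.INTER_CUBIC)  # 770x385
cv2.imwrite("pics/topc.png",np.clip(A*1.5,0,255))
cv2.imwrite("pics/scc.png",np.clip(cv2.resize(b,None,fx=6.5,fy=6.5,interpolation=cv2.INTER_CUBIC)*1.5,0,255))
E
```

```text
[ WARN:0@0.030] global loadsave.cpp:1063 imwrite_ Unsupported depth image for selected encoder is fallbacked to CV_8U.
```

View pics/topc.png

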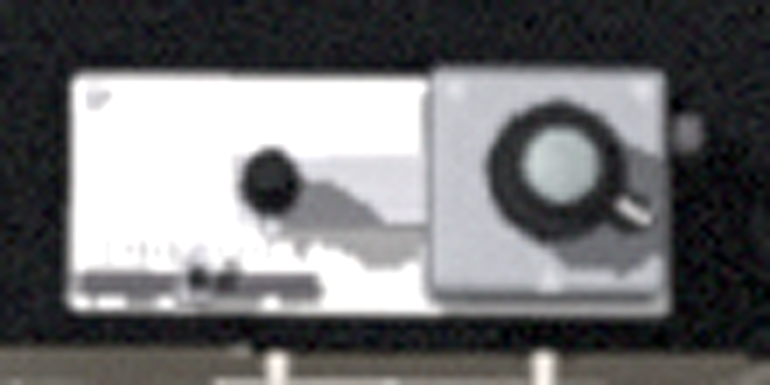

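View pics/scc.png

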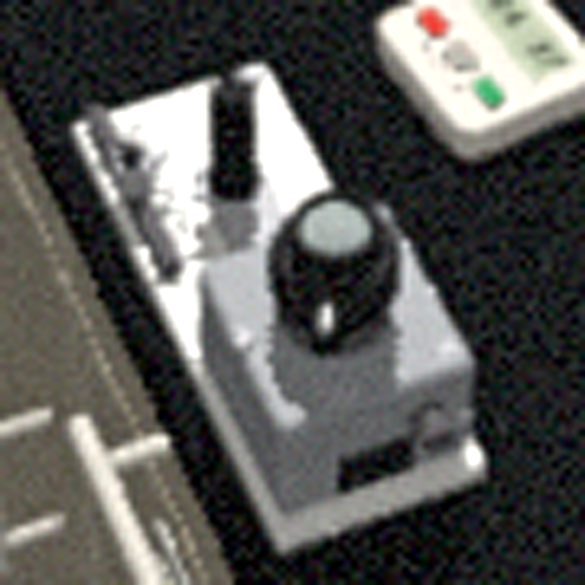

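The top crop shows the lug (light streak, about (632, 210)), the wedge at (550, 280), the post top at (270, 180), the barrel top at (560, 163) and the rider at about (205, 275). The plate runs from (72, 75) to (668, 312). The scene crop shows the post, the barrel and the rider on its rail at about (130, 155).

```bash
cat > h.py <<'E'
import numpy as np,cv2
from plant import robot
CAM={}
def cast(c,u,v,z):
    K,P=c["K"],c["pose"]
    d=P[:3,:3]@np.array([(u-K[0,2])/K[0,0],-(v-K[1,2])/K[1,1],-1.])
    return P[:3,3]+d*(z-P[2,3])/d[2]
def proj(c,p):
    q=c["pose"][:3,:3].T@(np.array(p)-c["pose"][:3,3]); K=c["K"]
    return np.array([K[0,0]*q[0]/-q[2]+K[0,2],K[1,1]*-q[1]/-q[2]+K[1,2]])
def tri(cs,px):
    A=[];b=[]
    for c,p in zip(cs,px):
        d=cast(c,*p,0)-c["pose"][:3,3]; d/=np.linalg.norm(d); M=np.eye(3)-np.outer(d,d); A.append(M); b.append(M@c["pose"][:3,3])
    A,b=np.vstack(A),np.hstack(b); x=np.linalg.lstsq(A,b,rcond=None)[0]; return x,np.linalg.norm(A@x-b)
E
python3 - <<'E'
from h import *
T=robot.read_camera("top");S=robot.read_camera("scene")
t=lambda x,y:((x+.5)/7-.5+265,(y+.5)/7-.5+203)
s=lambda x,y:((x+.5)/6.5-.5+270,(y+.5)/6.5-.5+190)
f=lambda p:np.round(p*1000,1)
for n,p,z in[("plateNW",(70,73),.01),("plateSW",(70,312),.01),("plateSE",(668,314),.01),("post",(270,176),.079),("barrel",(560,163),.106),("lug",(637,212),.0835),("wedge",(550,282),.062),("rider",(207,275),.036),("hNW",(430,66),.06),("hNE",(667,66),.06)]:
    print(n,f(cast(T,*t(*p),z)))
for n,p,z in[("post",(233,82),.079),("barrel",(337,225),.106),("lug",(326,318),.0835),("plateNW",(265,65),.01),("plateSW",(75,128),.01),("plateSE",(282,553),.0),("plateNE",(485,465),.01),("rider",(130,155),.036),("wedge",(290,410),.062)]: print("S",n,f(cast(S,*s(*p),z)))
for n,a,b in[("post",(270,176),(233,82)),("barrel",(560,163),(337,225)),("lug",(637,212),(326,318)),("rider",(207,275),(130,155))]:
    x,e=tri([T,S],[t(*a),s(*b)]); print("tri",n,f(x),f(e))
E
```

```text
plateNW [ 593.9 -225.1   10. ]
plateSW [ 518.4 -227.    10. ]
plateSE [ 520.6 -414.7   10. ]
post [ 554.9 -288.5   79. ]
barrel [ 557.2 -372.2  106. ]
lug [ 545.5 -397.    83.5]
wedge [ 526.1 -373.1   62. ]
rider [ 528.6 -269.9   36. ]
hNW [ 591.2 -336.6   60. ]
hNE [ 592.4 -408.7   60. ]
S post [ 558.  -287.1   79. ]
S barrel [ 557.3 -374.3  106. ]
S lug [ 547.  -390.3   83.5]
S plateNW [ 592.9 -229.3   10. ]
S plateSW [ 519.6 -230.3   10. ]
S plateSE [ 521.7 -414.8    0. ]
S plateNE [ 592.9 -415.7   10. ]
S rider [ 526.5 -269.5   36. ]
S wedge [ 529.2 -403.9   62. ]
tri post [ 556.  -288.8   81.3] 1.9
tri barrel [ 557.8 -372.5  103.4] 0.5
tri lug [ 544.6 -396.    92. ] 0.2
tri rider [ 527.6 -269.7   36. ] 1.5
```

```bash
python3 -m pendant '[[[1,4,-0.8,0,0],[1,4,-0.8,0,0],[1,4,-0.8,0,0],[1,4,-0.8,0,0],[1,4,-0.8,0,0],[1,4,-0.8,0,0],[1,4,-0.8,0,0],[1,4,-0.8,0,0]]]'
python3 - <<'E'
from h import *
im=cv2.imread("pics/top0.png",0); T=robot.read_camera("top")
print(im[222:238,343:362])
ax=np.array([.557,-.3725])
m=np.argwhere(im[228:236,351:359]>130); w=im[228:236,351:359][tuple(m.T)].astype(float)-100
if len(m):
    v,u=(m*w[:,None]).sum(0)/w.sum()+[228,351]; p=cast(T,u,v,.0915); d=p[:2]-cast(T,345-.0,226.,.106)[:2]; print(u,v,p)
    for a in (ax,):
        d=p[:2]-a; print("lug world yaw",np.degrees(np.arctan2(d[1],d[0])),np.linalg.norm(d))
E
```

```text
t: 1.0
tool_pos: [0.4539, -0.4289, 0.2184]
orientation: [-3.112, -0.427, 0.0]
force: [0.0, -1.1, 0.1]
opening: 0.0925
gripper_force: 0.0
[[127 126 123 119 105  73  40  30  30  50  88 120 127 128 128 124  95  52
   55]
 [129 125 122 124 118 109  74  34  28  27  54  91 114 119 128 123  94  46
   49]
 [131 125 121 121 120 120 102  53  26  11  35  64  77  91 114 115  93  44
   35]
 [131 128 125 119 118 116 104  65  32  20  30  53  69  74  77  81  82  38
   16]
 [132 129 124 121 118 118 106  70  33  23  24  46  71  70  73  74  63  36
    9]
 [129 126 122 119 117 116 104  68  35  20  24  46  74  70  75  69  67  45
   15]
 [126 126 124 117 116 113  99  51  28  15  25  45  73  74  74  70  67  44
    9]
 [124 123 118 116 111 102  83  37  27  22  23  45  68  76  73  73  66  45
    9]
 [112 118 115 109  98  76  41  30  20  16  30  42  53  64  68  73  64  45
   22]
 [ 73  93  97  79  63  33  28  22  26  31  65  86  47  44  55  74  70  47
   14]
 [ 36  38  39  35  30  22  24  19  18  39  91 125 101  71  59  78  68  51
    6]
 [ 21  23  16  23  21  21  16  21  23  24  54  98 127 114  98  76  66  48
   14]
 [ 29  31  27  23  27  18  20  23  33  27  29  43  75 108 114  64  65  48
   18]
 [ 34  33  27  27  28  28  33  52  64  50  34  30  34  53  64  66  68  48
    9]
 [ 28  27  32  35  38  47  56  70  71  72  60  52  56  60  68  71  67  48
   16]
 [ 54  47  54  54  62  71  73  74  75  74  69  72  76  75  74  73  65  47
   12]]
```

```bash
python3 -m pendant '[[[1,3.8,-0.9,0,0],[1,3.8,-0.9,0,0],[1,3.8,-0.9,0,0],[1,0,0,0,-8],[1,0,0,0,-8],[1,0,0,0,-8],[1,0,0,0,-8],[1,0,0,0,-8]]]'
python3 -m pendant '[[[1,0,0,0,-7],[1,0,0,0,0],[1,0,0,0,0]]]'
python3 - <<'E'
from h import *
from scipy.spatial.transform import Rotation as R
s=robot.read_state(); M=R.from_rotvec(s["orientation"]).as_matrix(); print(M.round(3))
print("tooly yaw",np.degrees(np.arctan2(M[1,1],M[0,1])),"shift cm",100*M.T@(np.array([.557,-.3725,.068])-s["tool_pos"]))
print(s["q"])
E
```

```text
t: 1.85
tool_pos: [0.5549, -0.3732, 0.2182]
orientation: [-2.774, -1.474, 0.0]
force: [0.2, 0.2, -0.9]
opening: 0.0926
gripper_force: 0.0
t: 2.15
tool_pos: [0.5549, -0.3733, 0.2184]
orientation: [-2.687, -1.628, 0.0]
force: [0.1, -0.3, -0.5]
opening: 0.0929
gripper_force: 0.0
[[ 0.463  0.886 -0.   ]
 [ 0.886 -0.463  0.   ]
 [ 0.    -0.    -1.   ]]
tooly yaw -27.58764448408447 shift cm [ 0.16638482  0.1543091  15.03874878]
[-6.68814345e-01  3.16779760e-01  1.27462336e+00  2.98400843e-06
  1.55062096e+00 -1.87319159e-01]
```

```bash
python3 -m pendant '[[[1,0.2,0.2,3,0],[1,0,0,3,0],[1,0,0,3,0],[1,0,0,3,0],[1,0,0,1.5,0],[1,0,0,1.5,0],[1,0,0,0,0]]]'
python3 -m pendant '[[[0,0,0,0,0],[0,0,0,0,0],[0,0,0,0,0],[0,0,0,0,0],[0,0,0,0,0],[0,0,0,0,0],[0,0,0,0,0],[0,0,0,0,0]]]' 20
```

```text
t: 2.85
tool_pos: [0.5568, -0.3717, 0.0666]
orientation: [-2.682, -1.63, 0.002]
force: [-0.3, 0.2, -0.4]
opening: 0.0932
gripper_force: 0.0
t: 3.65
tool_pos: [0.5566, -0.3718, 0.0685]
orientation: [-2.682, -1.631, 0.002]
force: [-6.5, 3.7, 6.0]
opening: 0.0394
gripper_force: 20.0
```

```bash
python3 -m pendant '[[[0,0,-0.1,0,8],[0,0,0,0,8],[0,0,0,0,8],[0,0,0,0,8],[0,0,0,0,8],[0,0,0,0,8],[0,0,0,0,8],[0,0,0,0,6]]]'
python3 -m pendant '[[[0,0,0,0,0],[0,0,0,0,0],[0,0,0,0,0]]]'
python3 - <<'E'
from h import *
from scipy.spatial.transform import Rotation as R
s=robot.read_state(); M=R.from_rotvec(s["orientation"]).as_matrix()
print("tooly yaw",np.degrees(np.arctan2(M[1,1],M[0,1])),s["wrist_torque"])
S=robot.read_camera("scene")["img"][190:280,270:360];T=robot.read_camera("top")["img"][203:258,265:375]
S=cv2.resize(S,(450,450),interpolation=cv2.INTER_CUBIC);T=cv2.resize(T,(350*2//2,175),interpolation=cv2.INTER_CUBIC)
o=np.zeros((450,800,3),np.uint8);o[:,:450]=S;o[:175,450:]=T;cv2.imwrite("pics/turn.png",o)
E
```

```text
t: 4.45
tool_pos: [0.5562, -0.3711, 0.0685]
orientation: [-3.14, -0.009, 0.003]
force: [-3.9, 4.4, 4.5]
opening: 0.0393
gripper_force: 20.0
t: 4.75
tool_pos: [0.5562, -0.371, 0.0685]
orientation: [-3.14, -0.017, 0.003]
force: [-4.3, 3.7, 4.0]
opening: 0.0397
gripper_force: 20.0
tooly yaw -89.36697981277045 [ 0.79936352  0.68113274 -0.08474419]
```

View pics/turn.png

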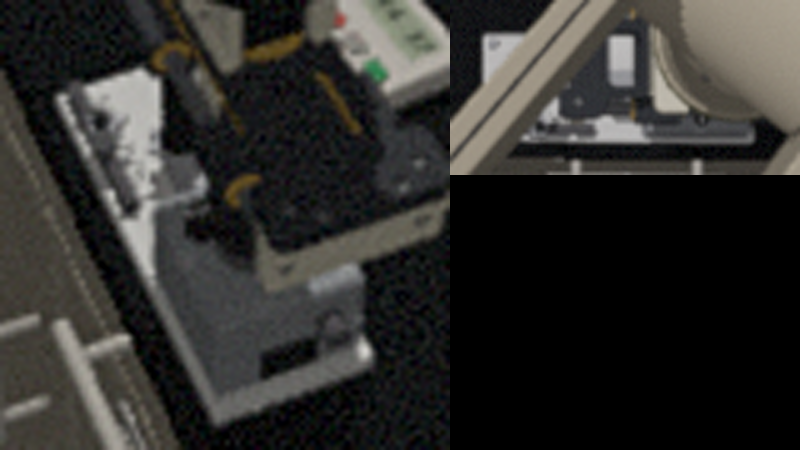

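The gripper hides the collar, with only the lug's dark end in view at about (200, 228) on the robot's side, near the wedge. I'll release, rise, go over the post, and look.

```bash
python3 -m pendant '[[[1,0,0,0,0],[1,0,0,0,0],[1,0,0,0,0],[1,0,0,0,0],[1,0,0,-3,0],[1,0,0,-3.5,0],[1,0,0,-3.5,0],[1,0,0,-3.5,0]]]'
python3 -m pendant '[[[0.5,0,-4,0,0],[0.5,0,-4.2,0,0],[0.5,0,0,0,0],[0.5,0,0,0,0]]]'
python3 - <<'E'
from h import *
S=robot.read_camera("scene")["img"][190:280,270:360];T=robot.read_camera("top")["img"][203:258,265:375]
S=cv2.resize(S,(450,450),interpolation=cv2.INTER_CUBIC);T=cv2.resize(T,(350,175),interpolation=cv2.INTER_CUBIC)
o=np.zeros((450,800,3),np.uint8);o[:,:450]=S;o[:175,450:]=T;cv2.imwrite("pics/turn2.png",o)
E
```

```text
t: 5.65
tool_pos: [0.5568, -0.3719, 0.2049]
orientation: [3.142, 0.017, -0.0]
force: [0.2, -0.8, -0.6]
opening: 0.0925
gripper_force: 0.0
t: 6.05
tool_pos: [0.5562, -0.2893, 0.2039]
orientation: [3.141, 0.02, 0.0]
force: [-0.4, -0.3, -0.3]
opening: 0.0653
gripper_force: 0.0
```

View pics/turn2.png

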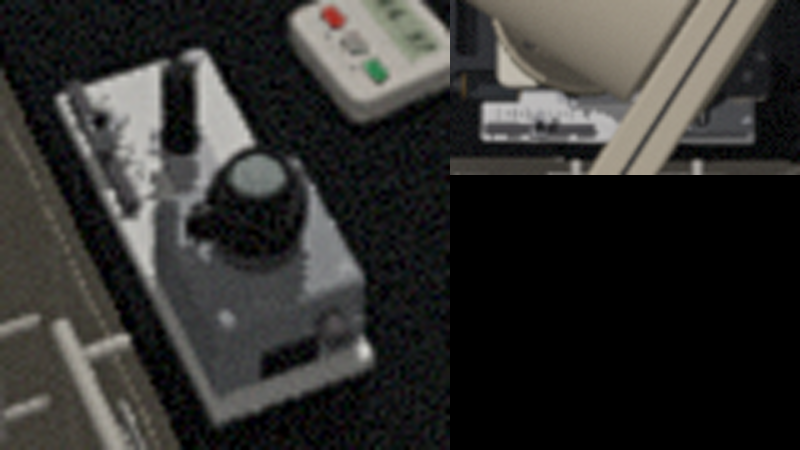

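The lug is now toward the robot, with its tip at about (195, 225) in the scene half and a dark tick at about (702, 112) in the top half. I'll compare these with projected lug positions.

```bash
python3 - <<'E'
from h import *
S=robot.read_camera("scene");T=robot.read_camera("top")
for yaw in range(-195,-160,6):
    a=np.radians(yaw); d=np.array([np.cos(a),np.sin(a)])
    o=[yaw]
    for r,z in((.0315,.0915),(.0315,.0755),(.021,.0915)):
        p=[.557+r*d[0],-.3725+r*d[1],z]
        s=(proj(S,p)-[270,190]+.5)*5-.5; t=(proj(T,p)-[265,203]+.5)*350/110-.5+[450,0]
        o+=[s.round(0),t.round(0)]
    print(*o)
print("axis",((proj(S,[.557,-.3725,.106])-[270,190]+.5)*5-.5).round(),"wedge",((proj(S,[.5265,-.3722,.062])-[270,190]+.5)*5-.5).round())
cv2.imwrite("pics/x.png",S["img"])
g=cv2.cvtColor(S["img"],cv2.COLOR_BGR2GRAY); print(g[226:244,303:322])
t=cv2.cvtColor(T["img"],cv2.COLOR_BGR2GRAY);print(t[232:246,336:356])
# rider region top
print(t[236:250,284:306])
E
```

```text
-195 [179. 201.] [690. 124.] [179. 224.] [688. 125.] [205. 198.] [694. 108.]
-189 [180. 207.] [695. 125.] [181. 231.] [693. 127.] [206. 202.] [698. 109.]
-183 [182. 213.] [700. 125.] [183. 237.] [698. 127.] [207. 206.] [701. 109.]
-177 [186. 219.] [705. 125.] [186. 243.] [703. 127.] [209. 210.] [704. 109.]
-171 [189. 225.] [710. 125.] [190. 249.] [708. 127.] [212. 214.] [708. 109.]
-165 [194. 231.] [715. 124.] [195. 254.] [713. 126.] [215. 218.] [711. 108.]
axis [257. 170.] wedge [187. 258.]
[[101  77  74  69  78 100 141 159 149  63  35  24  32  76 122 120 116 113
  117]
 [103  86  70  70  69  85 126 136 101  26  26  27   2  39  90 107 115 114
  117]
 [ 99  99  81  93 103 120 130 129  64   6  26  40  13  21  43  66  81  92
  103]
 [104 109 122 130 131 133 134 129  52  11  25  24  21  17  10  32  35  45
   53]
 [ 74  82 102 136 138 128  97  78  34  14  20  19   7  21   7  12  11  20
   16]
 [ 62  63  92 133 128  74  46  62  62  24   8  22  21   2  18   9   5  11
    4]
 [ 66  62  72 102 109  68  52  51  45  32  22   1   8  20  15  24   5  12
   13]
 [ 68  60  76  96  67  42  36  30  1
[... 2649 characters left out ...]
9  83  60  49  59  83  98  97
   99  99  97  95]
 [ 73  71  72  72  75  78  95  94  48  36  49  62  41  38  54  74  74  77
   70  74  74  74]
 [ 71  71  74  73  78  84 107 118  80  78  79  68  53  50  55  68  70  70
   73  73  76  68]
 [ 83  82  92 113 134 127 115 127 109 106 103  89  86  84  86  85  84  86
  105 135 126  90]
 [103 107 114 141 167 156 119 107  99  93  92  96 108 108 110 110 108 112
  143 174 165 126]
 [ 81  81  79  88  96 100 101 102  96  77  80  83  83  83  85  85  86  93
  114 120 120 116]
 [ 27  24  24  27  28  27  33  34  29  30  27  31  31  24  28  18  32  30
   34  35  37  35]
 [ 15  18  21  18  15  22  17  20  22  19  19  11  14  11  10  15   0  17
   13  13  16  17]]
```

The lug tip sits at about yaw -179°, on the locked mark. Next is a close look at the rider in both views from the first images, with predicted tip positions marked along the travel.

```bash
python3 - <<'E'
from h import *
S=robot.read_camera("scene");T=robot.read_camera("top")
yaw=np.radians(-89.3); ex=np.array([np.cos(yaw),np.sin(yaw)]); ey=np.array([-ex[1],ex[0]])
col=np.array([.557,-.3725]); post=col-.084*ex; print("post",post)
W=lambda tr,y,z:[*(post-tr*ex+y*ey),z]
t0=cv2.imread("pics/top0.png")[222:252,272:312]; s0=S["img"][198:238,280:312]
A=cv2.resize(t0,None,fx=13,fy=13,interpolation=cv2.INTER_LINEAR);B=cv2.resize(s0,None,fx=9,fy=9*1.0,interpolation=cv2.INTER_LINEAR)
for tr in range(0,51,10):
    for c,(u0,v0),f,I in((T,(272,222),13,A),(S,(280,198),9,B)):
        for y,zz in((-.0165,.028),):
            p=(proj(c,W(tr/1000,y,zz))-[u0,v0]+.5)*f-.5
            cv2.circle(I,tuple(int(v) for v in p),2,(0,0,255),-1); print(tr,p.round())
o=np.zeros((420,810,3),np.uint8);o[:390,:520]=A;o[:360,522:]=B[:,:288];cv2.imwrite("pics/rider.png",o[:, :800])
E
```

```text
post [ 0.55597377 -0.28850627]
0 [408. 204.]
0 [169. 203.]
10 [348. 204.]
10 [153. 174.]
20 [288. 204.]
20 [138. 145.]
30 [228. 204.]
30 [123. 117.]
40 [168. 204.]
40 [108.  89.]
50 [108. 203.]
50 [93. 61.]
```

View pics/rider.png

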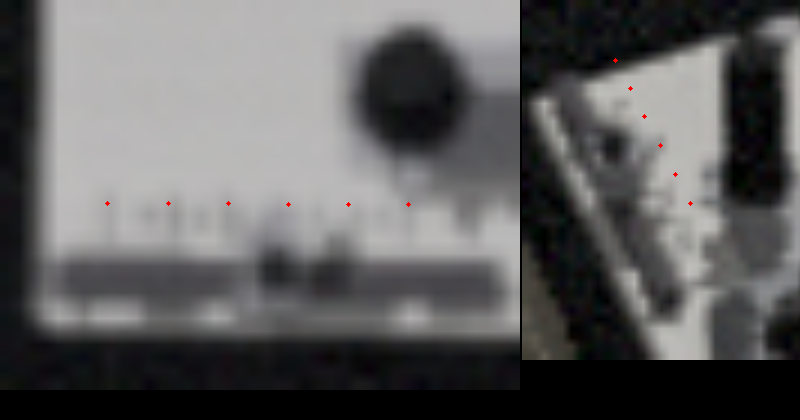

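```bash
python3 - <<'E'
from h import *
S=robot.read_camera("scene");T=robot.read_camera("top")
yaw=np.radians(-89.3); ex=np.array([np.cos(yaw),np.sin(yaw)]); ey=np.array([-ex[1],ex[0]])
post=np.array([.55597,-.2885])
def loc(p): d=np.array(p[:2])-post; return (np.array([-d@ex,d@ey,p[2]])*1000).round(1)
g=cv2.cvtColor(S["img"],cv2.COLOR_BGR2GRAY)
print(g[206:226,284:302])
sc=((612-522+.5)/9-.5+280,(147.5)/9-.5+198); tp=(292.9,242.)
for z in(.032,.036,.040,.044): print(loc(cast(S,*sc,z)),loc(cast(T,*tp,z)))
x,e=tri([T,S],[tp,sc]);print(loc(x),e)
s=robot.read_state();print(s["tool_pos"],post-s["tool_pos"][:2])
E
```

```text
[[ 49  66  47  55  77 116 160 183 180 185 190 186 185 185 178 184 186 176]
 [ 69  75  98 156 183 180 186 190 186 184 182 183 183 181 179 180 190 178]
 [ 70  76 100 155 190 187 186 181 186 187 180 184 181 182 180 181 184 181]
 [ 63  71  79 120 167 180 155 155 182 184 182 181 182 185 179 181 182 176]
 [ 50  73  72 100 148 163 157 177 189 188 185 183 182 182 180 180 185 177]
 [ 72  51  67  82 106 123 136 159 169 185 184 185 182 181 182 182 183 177]
 [ 96  43  66  79  66  66  74 109 147 176 179 178 184 180 183 183 184 177]
 [158  73  62  94  76  34  35  66 125 157 162 151 183 184 183 181 187 178]
 [155  92  53  82  70  14  28  65 130 132 133 148 186 182 185 185 185 181]
 [114  94  59  81 116  35  32  85 138 105 132 178 188 182 184 181 174 163]
 [ 92 134  99  65  96  74  71  78  97 111 153 186 185 182 186 180 147 128]
 [ 72 137 162  84  70  71  76  76  79 110 148 187 185 184 184 171 111 117]
 [ 44 110 154 104  67  71  68  75  71 117 177 178 170 185 186 178 144 138]
 [ 27  77 137 165  85  74  68  69  59 100 141 144 157 184 185 178 155 145]
 [ 17  42 108 159  98  52  46  49  70 134 177 161 149 184 181 156 113 111]
 [  6  26  76 115  94  61  36  32  64 110 141 134 171 184 183 178 168 148]
 [ 29  14  49  75  96  91  30  42  64  80  92 108 145 164 167 185 190 181]
 [  9   7  25  66  93  96  64  48  74  75  90 136 175 167 163 188 188 183]
 [ 24  22  18  41  78 103  90  44  76  74  94 144 180 144 155 177 138 128]
 [ 16  16  23  17  61  98  96  54  63  75  77 111 157 166 146 175  97  92]]
[ 21.2 -28.7  32. ] [ 21.6 -27.1  32. ]
[ 18.1 -29.7  36. ] [ 21.6 -27.4  36. ]
[ 15.  -30.8  40. ] [ 21.5 -27.7  40. ]
[ 11.9 -31.8  44. ] [ 21.5 -28.   44. ]
[ 21.8 -27.7  31. ] 0.0009900506906396908
[ 0.55584579 -0.29063198  0.20340519] [0.00012421 0.00213198]
```

Rider setting is about 22 mm (±1.5). I'll descend on the post with the fingers half open along the pull direction.

```bash
python3 -m pendant '[[[0.5,0,-0.2,3,0],[0.5,0,0,3,0],[0.5,0,0,1,0],[0.5,0,0,0,0]]]'
python3 -m pendant '[[[0.5,0,0,3,0],[0.5,0,0,3,0],[0.5,0,0,2,0],[0.5,0,0,1,0],[0.5,0,0,0,0]]]'
```

```text
t: 6.85
tool_pos: [0.5546, -0.2873, 0.1314]
orientation: [-3.139, -0.017, 0.006]
force: [-1.2, -0.1, 0.1]
opening: 0.0466
gripper_force: 0.0
t: 7.35
tool_pos: [0.5558, -0.2879, 0.0434]
orientation: [-3.141, -0.017, 0.001]
force: [0.5, -0.6, -0.4]
opening: 0.0464
gripper_force: 0.0
```

```bash
python3 -m pendant '[[[0,0,0,0,0],[0,0,0,0,0],[0,0,0,0,0],[0,0,0,0,0],[0,0,0,0,0],[0,0,0,0,0]]]' 30
python3 -m pendant '[[[0,0,-0.5,0,0],[0,0,-0.5,0,0],[0,0,-0.5,0,0],[0,0,-0.5,0,0],[0,0,-0.2,0,0],[0,0,0,0,0],[0,0,0,0,0],[0,0,0,0,0]]]'
python3 - <<'E'
from h import *
S=robot.read_camera("scene");T=robot.read_camera("top")
A=cv2.resize(T["img"][218:254,268:320],None,fx=9,fy=9,interpolation=cv2.INTER_LINEAR);B=cv2.resize(S["img"][190:250,272:307],None,fx=9,fy=9,interpolation=cv2.INTER_LINEAR)
o=np.zeros((540,790,3),np.uint8);o[:324,:468]=A;o[:,470:785]=B;cv2.imwrite("pics/pull.png",o)
E
```

```text
t: 7.95
tool_pos: [0.5565, -0.2871, 0.0445]
orientation: [-3.14, -0.018, -0.001]
force: [0.9, 4.7, 6.0]
opening: 0.0154
gripper_force: 30.0
t: 8.75
tool_pos: [0.5564, -0.2675, 0.0445]
orientation: [3.139, 0.017, 0.003]
force: [1.2, -7.3, 1.1]
opening: 0.0158
gripper_force: 30.0
```

View pics/pull.png

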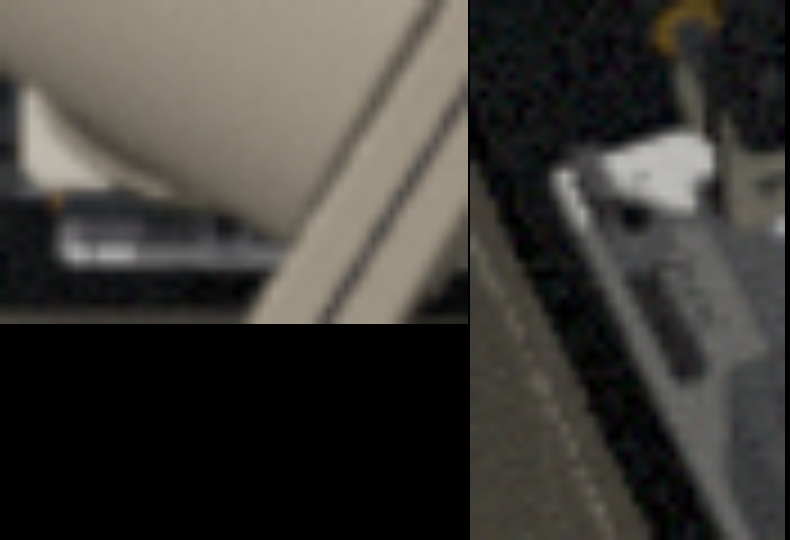

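The top view is mostly hidden by the arm. The scene view shows the fingers on the post and the rider still in place, with its screw at about (632, 215). The travel is about 19.6 mm, so I'll pull 2.8 mm further to reach about 22.4.

```bash
python3 -m pendant '[[[0,0,-0.28,0,0],[0,0,0,0,0],[0,0,0,0,0],[0,0,0,0,0],[0,0,0,0,0],[0,0,0,0,0],[0,0,0,0,0],[0,0,0,0,0]]]'
python3 - <<'E'
from h import *
S=robot.read_camera("scene");T=robot.read_camera("top")
A=cv2.resize(T["img"][203:258,265:375],None,fx=3,fy=3);B=cv2.resize(S["img"][195:240,280:325],None,fx=10,fy=10,interpolation=cv2.INTER_LINEAR)
B=cv2.convertScaleAbs(B,alpha=1.4)
o=np.zeros((450,790,3),np.uint8);o[:165,:330]=A;o[:,335:785]=B;cv2.imwrite("pics/pull2.png",o)
E
```

```text
t: 9.65
tool_pos: [0.5564, -0.2649, 0.0446]
orientation: [3.138, 0.017, 0.003]
force: [1.5, -7.8, -0.8]
opening: 0.0153
gripper_force: 30.0
```

View pics/pull2.png

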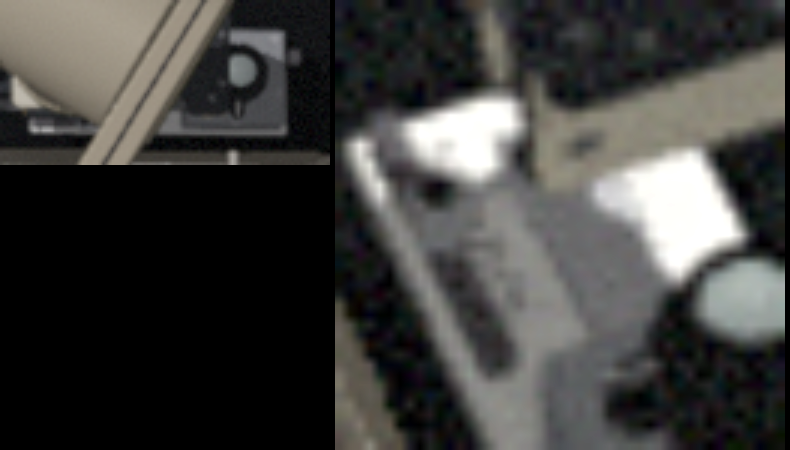

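The lug (238, 110) points straight toward the robot from the barrel (240, 68). The rider hasn't moved, and the post is held at about 22.2 mm, so I'm handing in.

```bash
python3 -c "
from plant import robot
print(robot.close_job())"
```

```text
the job is handed in; nothing more can be done
None
```

I handed the job in with the collar turned to the locked mark and the fingers holding the shutter post about 22.2 mm out, against the rider's mark at about 22 mm (±1.5). The arm hid both pointers, so that match comes from measurement, not from seeing them level, and no verdict came back.

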